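# Press the lid home on a kitchen canister with a ratchet bar clamp

## Task

Of the two ratchet bar clamps bolted to the steel prep table, use the one that holds the metal canister: pump its trigger paddle down, with full strokes, until the clamp's jaw has pushed the canister's lid fully home. Then press the round release button of that clamp so that the jaw springs all the way back and the canister is free. Do not touch the empty clamp.

Things in the scene. Friction and masses are not known exactly. Their poses are not given: they have to be found in the camera images.
- clamp: Working clamp, bolted down: 385 mm long, 100 mm wide, 123 mm high; black housing with the trigger paddle at one end, a metal canister (90 mm across, 124 mm long) lying in a wooden cradle at the other. Origin: on the table under mid-length. Its x axis runs from trigger to canister (the way the jaw advances), z up
- trigger_pad (a point): Middle of the top of the trigger, a flat steel paddle with a black rubber pad, 30 mm wide, 92 mm long, sticking out behind the housing (to clamp x = -185 mm). The point is 72 mm from the paddle's hinge, 120 mm above the table at rest, and moves with the paddle. Pressed straight down it drops about 25 mm to its stop; a spring lifts it again
- trigger (a joint): Paddle angle (rad): 0 at rest (level), 0.36 fully down, 8 to 18 N at the pad. Each full stroke moves the jaw 10 mm on, one click, held by the ratchet; a stroke that stops short of 0.3 is lost. Let it come up fully between strokes. Once the lid is home it goes stiff after a few mm: no need to force it
- release_top (a point): Middle of the top of the release, a round steel push button 22 mm across on the working clamp's housing, 122 mm from the trigger pad towards the canister (clamp x = -45 mm), 122 mm above the table. Pressed down 9 mm (about 10 N) with the trigger up, it frees the ratchet and the jaw springs back; it rises again by itself
- jaw (a joint): Advance of the jaw (m): 0 fully open (back by the housing), growing towards the canister; the ratchet holds it at 0.010, 0.020 and 0.030. It starts at 0 or 0.010. When held at 0.030 the lid is home
- lid (a joint): How far the round steel lid (94 mm across) is pushed on (m): starts between 0 and 0.006, fully home against the canister's bead at 0.014; friction holds it where it is
- spare: The other clamp, bolted down, same make but empty: no canister, no cradle, 310 mm long; not to be touched. Origin 95 mm in front of its paddle's hinge, on the table; axes as for the working clamp. The two lie side by side, about 180 mm apart; either may be nearer the robot

How it is judged:
On the way, in this order (a step that is already met when the one before it is completed fails the run):
1. the trigger of the clamp with the canister is pumped by a full stroke (value of joint trigger above 0.28 rad), for 0.02 s.
2. the jaw has clicked forward and pushed the lid home (value of joint jaw above 0.0285 m and value of joint lid above 0.0115 m), for 0.1 s.
3. the release is pressed and the jaw is back, with the lid still home (value of joint jaw below 0.004 m and value of joint lid above 0.0115 m), for 0.1 s.
At the end, for the whole second after the job is handed in: The canister's lid is home (pushed on by more than 11.5 of 14 mm), the jaw is back within 4 mm of fully open and the trigger is up again (all of step 3 and value of joint trigger below 0.05 rad); the robot touches nothing.
It fails at once if the empty clamp is pressed or knocked (contact force between any of the fingers, the arm and spare above 4 N).
It also fails if it takes over 48 s, if anything falls off the work surface, if the arm or the gripper's body presses on something with over 40 N, if the wrist force passes 120 N, or if a joint passes its speed limit or range.

## Robot

A 6-joint arm with a two-finger parallel gripper is mounted at the origin on the work surface. World frame = base frame: x ahead of the robot, y to its left, z up, the work surface at z = 0. Lengths are in m, angles in rad, forces in N, time in s.
With the tool pointing down it reaches from about 0.425 to 0.95 m from the base axis. Payload 3.5 kg.
Tool frame: the origin (TCP) lies midway between the tips of the shut fingers; the grasp point (between the pads) lies 19 mm behind it; z points along the fingers, y is the line along which they close (so a half turn about z gives the same grasp; the last joint's range is limited). The gripper opens to 85 mm and grips with 20 to 120 N. Pads are 22 mm wide; open, the fingers measure 114 mm over their backs; the gripper's body (76 mm by 85 mm) begins 54 mm behind the grasp point. The pads swing forward as they close: fully open they stand 13 mm farther back than shut.
Start: joints at [-1.318, 0.286, 1.577, -0, 1.279, -0.15], TCP at [0.265, -0.621, 0.231] pointing down, gripper open.
Joint ranges: [-2.77, 2.77], [-0.9, 2.22], [0.21, 2.48], [-1.53, 4.67], [0.24, 2.81], [-2.84, 2.84]. Speed limits (rad/s): [2.79, 2.79, 3.14, 3.14, 3.14, 3.14].

## Interface

Orientations are given as a 3x3 rotation matrix whose columns are the frame's x, y, z axes.
In Python, from workcell import r, cams gives the robot as it stands (r), with the cameras (cams).
- The arm moves only by the tool nudge_tcp, called after "Call:" in YAML: its name, and indented under it one key for each argument. Schema: {"type":"object","properties":{"increments":{"type":"array","items":{"type":"array","items":{"type":"number"},"minItems":5,"maxItems":5},"minItems":1,"maxItems":5},"force":{"type":"number"},"only":{"type":"string"},"quiet":{"type":"boolean"},"lines":{"type":"string"}},"required":["increments"],"additionalProperties":false}. increments is a list of rows, 1 to 5 of them, each of 5 numbers: dx, dy, dz in m, then a turn about the tool's z in rad, then the finger opening in m; each row is the pose to reach, as a shift and turn from the pose commanded when the call began, along the tool's axes at that moment; what a row does not reach only later rows make up. A row lasts 1/8 s, in which the tool goes at most 0.0625 m and 0.188 rad, less where a joint would pass 70% of its speed; a pose out of reach is approached as far as the arm can. The fingers move at their own pace and stop on an object; force is the grip in N (left out, the last holds). Time passes only in rows, so rows that do not move let the fingers close. The tool returns the time, the measured TCP pose, the force, the opening and the grip force at its end. only (a regular expression) keeps the lines of the reply that match it, lines (a string "A,B") keeps lines A to B, and quiet returns only ok. Input that does not fit is refused with a message, and nothing moves.
- r.get_state(): the state, without advancing time (a new reading comes with each control period).
- cams.grab_frame(name): name is "scene" or "top" or "wrist"; returns the picture (384x512x3 uint8, red, green, blue); there is no depth.
- cams.camera_model(name): a dict with "fx", "fy", "cx", "cy" (pixels), "R" (3x3) and "t" (3): a world point X has camera coordinates R X + t. Camera axes: x right, y down, z forward; pixel columns grow to the right and rows downward; lengths in m; the calibration is good to about 2 mm. A picture is of the moment at which its call begins: read the wrist's pose just before it. camera_model takes no time and is no camera call; for the wrist camera it gives the pose at the moment of the call.
- r.job_done(): hands the job in; it is judged then, once.
The state is a dict: "clock": time; "joint_pos": joint angles; "joint_velocities": joint speeds; "joint_efforts": joint torques, N m; "tool_pos": TCP position; "ee_rot": TCP orientation; "contact_force": force on the tool from outside, world axes, zero at the start; "torque": the same for the moment, N m; "opening": finger opening in m; "finger_force": force on a finger pad.
Only numpy, scipy, OpenCV 4.12 (cv2) and the standard library are available. Lean on these libraries where they do the work, as an engineer would, in place of code of your own. Each camera call takes 0.05 s, during which the arm holds its last target. There are 200 camera calls.

## Working session

There is one attempt and no reset: what is moved stays moved. The work goes in short steps, Python scripts to look and compute and a tool call to move; the robot and the scene stay as the last step left them, time stands still between calls to the robot, and variables do not carry over. Pictures are saved under pics/ and viewed, at most 10 in all, crops included, and the job is handed in when it is done.

```bash
ls; mkdir -p pics; python3 - <<'E'
from workcell import r, cams
import cv2,numpy as np
s=r.get_state();print(s['clock'],s['tool_pos'],s['ee_rot'],s['contact_force'])
a=cams.grab_frame("scene");b=cams.grab_frame("top")
cv2.imwrite('pics/scene.png',a[:,:,::-1]);cv2.imwrite('pics/top.png',b[:,:,::-1])
for n in("scene","top"):
    m=cams.camera_model(n);print(n,m['fx'],m['fy'],m['cx'],m['cy'],-np.array(m['R']).T@m['t'])
E
```

```text
pics
workcell.py
0.0 [ 0.26444157 -0.62031784  0.22992005] [[ 9.19969593e-01  3.91989238e-01 -6.21684692e-04]
 [ 3.91989588e-01 -9.19966747e-01  2.31253110e-03]
 [ 3.34558059e-04 -2.37115222e-03 -9.99997133e-01]] [ 1.10970385  0.66116184 -0.02045346]
scene 384.5989905721313 384.5989905721313 252.89592323077989 180.22506926927187 [ 0.7951522  -0.21206398  0.65218641]
top 373.0527932291088 373.0527932291088 252.3558521634567 191.11809277023337 [0.43514294 0.05925623 0.74945807]
```

View pics/top.png

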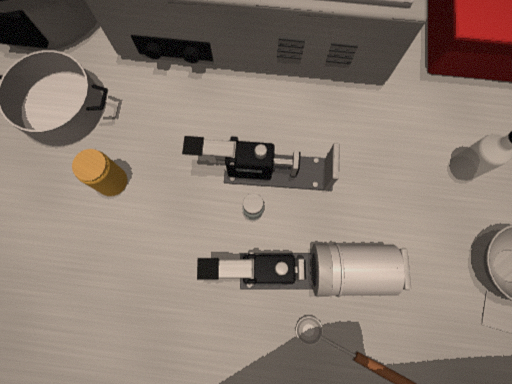

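View pics/scene.png

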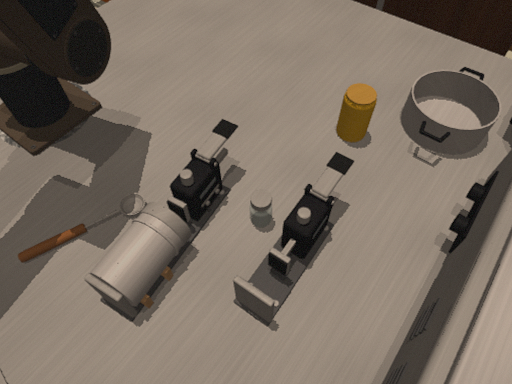

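The top view shows the working clamp (with the canister) with its pad at about (208,269) and its button at (282,268). The spare's pad is at (194,146). In the scene view, the working pad is at (225,130) and the button at (187,176).

```bash
cat > h.py <<'E'
import cv2,numpy as np
from workcell import r, cams
def blob(img,c,h,lo,hi):
    g=img.max(2); x,y=c; roi=g[y-h:y+h,x-h:x+h]
    m=((roi>=lo)&(roi<=hi)).astype(np.uint8)
    n,l,st,ce=cv2.connectedComponentsWithStats(m,connectivity=4)
    d=[np.hypot(*(ce[i]-h)) + (1e3 if st[i,4]<25 else 0) for i in range(1,n)]
    i=1+int(np.argmin(d)); return ce[i]+[x-h,y-h],st[i]
def tri(p,q,a="top",b="scene"):
    P=[];K=[]
    for n in(a,b):
        m=cams.camera_model(n);P.append(np.c_[np.array(m['R']),np.array(m['t'])])
        K.append(np.array([[m['fx'],0,m['cx']],[0,m['fy'],m['cy']],[0,0,1]]))
    X=cv2.triangulatePoints(K[0]@P[0],K[1]@P[1],np.array(p,float),np.array(q,float))[:,0]
    return X[:3]/X[3]
def ray(p,n,z):
    m=cams.camera_model(n);R=np.array(m['R']);C=-R.T@m['t']
    d=R.T@[(p[0]-m['cx'])/m['fx'],(p[1]-m['cy'])/m['fy'],1]
    return C+d*(z-C[2])/d[2]
E
python3 - <<'E'
from h import *
a=cv2.imread('pics/top.png');b=cv2.imread('pics/scene.png')
A=dict(pad=((208,269),0,40),but=((282,268),130,255),spad=((194,146),0,40),sbut=((261,151),130,255))
B=dict(pad=((225,130),0,40),but=((187,176),130,255),spad=((341,164),0,40),sbut=((304,215),130,255))
for k in A:
    p,s1=blob(a,A[k][0],16,*A[k][1:]);q,s2=blob(b,B[k][0],16,*B[k][1:])
    print(k,p.round(1),s1,q.round(1),s2,tri(p,q).round(4),ray(p,'top',.121).round(4),ray(q,'scene',.121).round(4))
v=np.hstack([cv2.resize(a[225:310,180:310],None,fx=3,fy=3),cv2.resize(b[110:195,140:270],None,fx=3,fy=3)])
cv2.imwrite('pics/c1.png',v)
E
```

```text
pad [207.7 268.3] [  6   5  21  21 406] [224.9 128.2] [  4   6  24  18 247] [0.4511 0.1393 0.1176] [0.4507 0.1385 0.121 ] [0.4534 0.1374 0.121 ]
but [281.3 268.2] [ 10  10  12  13 122] [179.2 168.9] [  0   0  21  22 309] [0.4618 0.0153 0.1347] [0.4648 0.0178 0.121 ] [0.4507 0.0182 0.121 ]
spad [192.7 145.4] [  5   7  20  18 312] [340.  162.8] [  2   5  26  21 300] [0.6631 0.1974 0.1174] [0.6613 0.1961 0.121 ] [0.6643 0.1952 0.121 ]
sbut [260.3 149.7] [10 10 12 11 95] [303.7 212.5] [ 10   9  12  10 102] [0.6679 0.0752 0.1193] [0.6669 0.0749 0.121 ] [0.6685 0.0746 0.121 ]
```

View pics/c1.png

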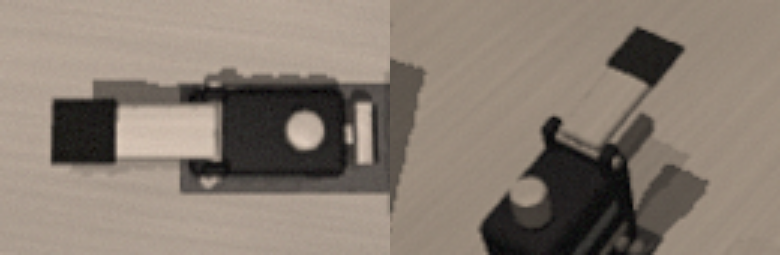

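The crop shows the working button's top at scene (186,173). The rubber pad mask is clean in both views: top (207.7,268.3), scene (224.9,128.2). The pad lies at about (0.451,0.139,0.118). I start the transfer and refine the button position at the same time.

```bash
python3 - <<'E'
from h import *
print(tri((281.3,268.2),(186.3,173)),ray((186.3,173),'scene',.121))
E
```

```text
[0.4654766  0.0185479  0.12042382] [0.4664436  0.01909596 0.121     ]
```

Call:
nudge_tcp:
  increments:
    - [0.34,-0.256,0,0,0]
    - [0.34,-0.256,0,0,0]
    - [0.34,-0.256,0,0,0]
    - [0.34,-0.256,0,0,0]
    - [0.34,-0.256,0,0,0]

```text
clock: 0.72
tool_pos: [0.4211, -0.3481, 0.2309]
ee_rot: [[0.92, 0.392, -0.0], [0.392, -0.92, 0.0], [0.0, -0.001, -1.0]]
contact_force: [-0.1, -0.2, 1.0]
opening: 0.0002
finger_force: 0.0
```

```bash
python3 - <<'E'
from workcell import r, cams
s=r.get_state();R=s['ee_rot'];print(R.T@([.452,.139,.17]-s['tool_pos']),R.T@([.47,-.1,.2]-s['tool_pos']),s['tool_pos'],s['contact_force'])
E
```

```text
[ 0.21920292 -0.43606168  0.06111978] [ 0.14215633 -0.20912163  0.03100279] [ 0.42111337 -0.34810713  0.23089332] [-0.11253049 -0.21969055  1.03043223]
```

Call:
nudge_tcp:
  increments:
    - [0.14,-0.21,0,0,0]
    - [0.14,-0.21,0,0,0]
    - [0.14,-0.21,0,0,0]
    - [0.14,-0.21,0,0,0]
    - [0.14,-0.21,0,0,0]
  quiet: true

```text
ok
```

Call:
nudge_tcp:
  increments:
    - [0.078,-0.228,0.03,0,0]
    - [0.078,-0.228,0.03,0,0]
    - [0.078,-0.228,0.03,0,0]
    - [0.078,-0.228,0.03,0,0]
    - [0.078,-0.228,0.03,0,0]

```text
clock: 1.98
tool_pos: [0.4484, 0.1402, 0.2003]
ee_rot: [[0.918, 0.396, -0.002], [0.396, -0.918, -0.0], [-0.002, -0.001, -1.0]]
contact_force: [0.7, -0.4, 0.8]
opening: -0.0001
finger_force: 0.0
```

```bash
python3 - <<'E'
from h import *
s=r.get_state();R=s['ee_rot'];print(R.T@([.4515,.139,.13]-s['tool_pos']),s['tool_pos'],s['contact_force'])
cv2.imwrite('pics/w1.png',cams.grab_frame('wrist')[:,:,::-1])
E
```

```text
[0.00244463 0.0024038  0.0702514 ] [0.44844861 0.14024545 0.20025775] [ 0.72223688 -0.43930662  0.77148569]
```

View pics/w1.png

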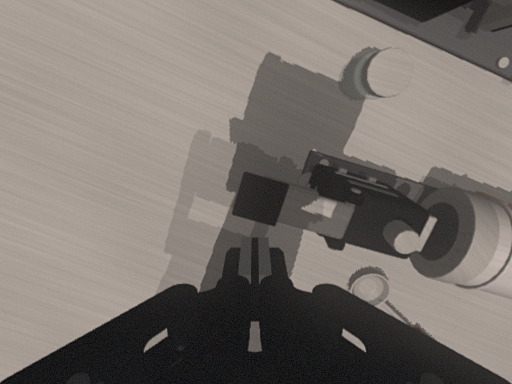

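The wrist view shows the rubber pad at about (261,199) ahead of the shut fingers and the button at (406,236). I cross-check these by ray.

```bash
python3 - <<'E'
from h import *
print(ray((261,199),'wrist',.119),ray((406,236),'wrist',.121))
m=cams.camera_model('wrist');P=np.array(m['R']);print(P@r.get_state()['tool_pos']+m['t'])
E
```

```text
[0.45337964 0.13598623 0.119     ] [0.47096027 0.01835319 0.121     ]
[0.00087886 0.03131551 0.15954534]
```

Call:
nudge_tcp:
  increments:
    - [0.003,0.002,0.03,0,0]
    - [0.003,0.002,0.06,0,0]
    - [0.003,0.002,0.072,0,0]
    - [0.003,0.002,0.078,0,0]

```text
clock: 2.52
tool_pos: [0.4534, 0.1364, 0.1231]
ee_rot: [[0.921, 0.39, -0.0], [0.39, -0.921, -0.0], [-0.0, 0.0, -1.0]]
contact_force: [0.1, -0.5, 0.3]
opening: -0.0
finger_force: 0.0
```

Call:
nudge_tcp:
  increments:
    - [0,0,0.01,0,0]
    - [0,0,0.019,0,0]
    - [0,0,0.024,0,0]
    - [0,0,0.026,0,0]
    - [0,0,0.026,0,0]

```text
clock: 3.15
tool_pos: [0.4544, 0.1375, 0.0997]
ee_rot: [[0.92, 0.392, 0.002], [0.392, -0.92, -0.0], [0.002, 0.001, -1.0]]
contact_force: [-3.1, -1.0, 9.5]
opening: -0.0002
finger_force: 4.0
```

Call:
nudge_tcp:
  increments:
    - [0,0,0.002,0,0]
    - [0,0,0.002,0,0]

```text
clock: 3.4
tool_pos: [0.4545, 0.1373, 0.0978]
ee_rot: [[0.92, 0.393, 0.002], [0.393, -0.92, -0.001], [0.002, 0.002, -1.0]]
contact_force: [-3.7, -1.9, 9.2]
opening: 0.0
finger_force: 4.2
```

Call:
nudge_tcp:
  increments:
    - [0,0,0.002,0,0]
    - [0,0,0.002,0,0]

```text
clock: 3.65
tool_pos: [0.4546, 0.1371, 0.0963]
ee_rot: [[0.92, 0.393, 0.002], [0.393, -0.92, -0.001], [0.002, 0.002, -1.0]]
contact_force: [-4.5, -1.2, 10.3]
opening: -0.0004
finger_force: 4.8
```

Call:
nudge_tcp:
  increments:
    - [0,0,0.002,0,0]
    - [0,0,0.002,0,0]

```text
clock: 3.9
tool_pos: [0.4547, 0.137, 0.0959]
ee_rot: [[0.92, 0.393, 0.001], [0.393, -0.92, -0.002], [0.0, 0.002, -1.0]]
contact_force: [-8.1, -2.9, 19.7]
opening: 0.0001
finger_force: 9.0
```

Call:
nudge_tcp:
  increments:
    - [0,0,0.002,0,0]
    - [0,0,0.002,0,0]

```text
clock: 4.15
tool_pos: [0.4549, 0.137, 0.0955]
ee_rot: [[0.919, 0.393, 0.0], [0.393, -0.919, -0.003], [-0.001, 0.002, -1.0]]
contact_force: [-12.9, -3.9, 29.0]
opening: 0.0004
finger_force: 13.3
```

Stop reached (force rising, no more travel). I lift fully and check the jaw.

Call:
nudge_tcp:
  increments:
    - [0,0,-0.016,0,0]
    - [0,0,-0.036,0,0]
    - [0,0,-0.036,0,0]

```text
clock: 4.53
tool_pos: [0.455, 0.1376, 0.1277]
ee_rot: [[0.92, 0.392, 0.006], [0.392, -0.92, 0.0], [0.006, 0.002, -1.0]]
contact_force: [0.4, 0.4, -0.0]
opening: 0.0
finger_force: 0.0
```

```bash
python3 - <<'E'
from h import *
a=cams.grab_frame('top')[:,:,::-1];b=cams.grab_frame('scene')[:,:,::-1];a0=cv2.imread('pics/top.png');b0=cv2.imread('pics/scene.png')
cv2.imwrite('pics/top2.png',a);cv2.imwrite('pics/scene2.png',b)
f=lambda i,x,y:cv2.resize(i[y:y+70,x:x+90],None,fx=4,fy=4)
cv2.imwrite('pics/c2.png',np.vstack([np.hstack([f(a0,240,235),f(b0,140,165)]),np.hstack([f(a,240,235),f(b,140,165)])]))
E
```

```text
(no output)
```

View pics/c2.png

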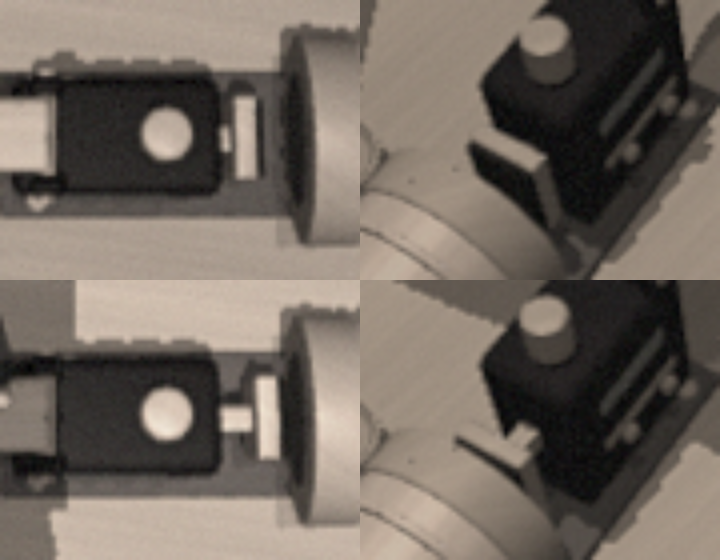

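The top crop shows the jaw plate moved from about x=300.5 to 306 (about 10 mm), so one click is confirmed. Next is the second stroke.

Call:
nudge_tcp:
  increments:
    - [0,0,0.012,0,0]
    - [0,0,0.024,0,0]
    - [0,0,0.031,0,0]
    - [0,0,0.034,0,0]
    - [0,0,0.036,0,0]

```text
clock: 5.25
tool_pos: [0.4545, 0.1375, 0.0948]
ee_rot: [[0.92, 0.393, -0.002], [0.393, -0.92, -0.001], [-0.002, 0.001, -1.0]]
contact_force: [-16.6, -3.1, 43.2]
opening: 0.0002
finger_force: 20.4
```

Call:
nudge_tcp:
  increments:
    - [0,0,-0.012,0,0]
    - [0,0,-0.036,0,0]
    - [0,0,-0.036,0,0]

```text
clock: 5.62
tool_pos: [0.4538, 0.1376, 0.1257]
ee_rot: [[0.92, 0.392, 0.002], [0.392, -0.92, 0.0], [0.002, 0.001, -1.0]]
contact_force: [0.1, 0.5, -0.3]
opening: -0.0002
finger_force: 0.0
```

```bash
python3 - <<'E'
from h import *
cv2.imwrite('pics/top3.png',cams.grab_frame('top')[:,:,::-1])
for k in('','2','3'):
    g=cv2.imread(f'pics/top{k}.png').max(2);p=g[258:278,290:340].mean(0);print(p.astype(int))
E
```

```text
[ 37  38  35  27  32  74 101  81  95 178 198 192 187 165  61  48  89  91
  79  76  58  47  29  30  29  34  52  65 106 176 187 183 183 181 181 180
 179 178 178 177 173 173 175 210 211 209 209 209 210 207]
[ 45  44  41  31  43 100 134 129 125 121 110 116 111  90 157 226 220 216
 210 153  50  36  34  36  35  41  62  76 123 203 214 210 209 208 208 206
 206 206 205 203 199 199 203 233 232 231 231 231 232 230]
[ 45  44  41  30  44 100 134 132 129 129 129 130 129 126 124 108 114 113
  90  98 188 224 218 215 199 102  35  31  45  69  78 129 207 212 210 208
 208 207 207 206 202 204 203 202 200 208 233 232 231 230]
```

The jaw plate is at columns 299, then 304.5, then 310, so two clicks. The lid has started to move. Third stroke, gently, watching for early stiffness.

Call:
nudge_tcp:
  increments:
    - [0,0,0.01,0,0]
    - [0,0,0.018,0,0]

```text
clock: 5.92
tool_pos: [0.453, 0.1384, 0.107]
ee_rot: [[0.92, 0.391, -0.001], [0.391, -0.92, 0.002], [-0.0, -0.003, -1.0]]
contact_force: [-3.5, 4.3, 12.9]
opening: -0.0002
finger_force: 6.6
```

Call:
nudge_tcp:
  increments:
    - [0,0,0.007,0,0]
    - [0,0,0.012,0,0]
    - [0,0,0.015,0,0]
    - [0,0,0.016,0,0]

```text
clock: 6.42
tool_pos: [0.4535, 0.1375, 0.0951]
ee_rot: [[0.92, 0.393, -0.004], [0.393, -0.92, -0.001], [-0.004, -0.0, -1.0]]
contact_force: [-13.7, -1.9, 35.3]
opening: 0.0
finger_force: 16.4
```

Call:
nudge_tcp:
  increments:
    - [0,0,-0.012,0,0]
    - [0,0,-0.034,0,0]
    - [0,0,-0.034,0,0]

```text
clock: 6.8
tool_pos: [0.4532, 0.1375, 0.1249]
ee_rot: [[0.92, 0.392, 0.001], [0.392, -0.92, -0.0], [0.0, 0.0, -1.0]]
contact_force: [0.5, 0.2, -0.5]
opening: 0.0002
finger_force: 0.0
```

```bash
python3 - <<'E'
from h import *
cv2.imwrite('pics/top4.png',cams.grab_frame('top')[:,:,::-1])
g=cv2.imread('pics/top4.png').max(2);print(g[258:278,290:340].mean(0).astype(int))
E
```

```text
[ 44  44  40  32  43 100 134 132 129 130 130 130 131 132 131 128 129 127
 124 120 108 110 116 113  81 111 208 223 217 213 191  75  29  38  61  75
 113 191 214 209 205 207 207 206 205 204 204 203 203 197]
```

Call:
nudge_tcp:
  increments:
    - [0,0,0.01,0,0]
    - [0,0,0.014,0,0]
    - [0,0,0.014,0,0]

```text
clock: 7.22
tool_pos: [0.4527, 0.1383, 0.1114]
ee_rot: [[0.92, 0.391, -0.002], [0.391, -0.92, 0.002], [-0.002, -0.003, -1.0]]
contact_force: [-3.8, 2.3, 12.3]
opening: 0.0003
finger_force: 6.5
```

Call:
nudge_tcp:
  increments:
    - [0,0,0.003,0,0]
    - [0,0,0.005,0,0]
    - [0,0,0.005,0,0]

```text
clock: 7.6
tool_pos: [0.4529, 0.1384, 0.1083]
ee_rot: [[0.92, 0.392, -0.003], [0.392, -0.92, 0.001], [-0.002, -0.003, -1.0]]
contact_force: [-9.0, 2.5, 21.7]
opening: 0.0001
finger_force: 11.2
```

Call:
nudge_tcp:
  increments:
    - [0,0,0.003,0,0]
    - [0,0,0.003,0,0]

```text
clock: 7.85
tool_pos: [0.453, 0.1384, 0.1064]
ee_rot: [[0.92, 0.392, -0.004], [0.392, -0.92, 0.001], [-0.003, -0.002, -1.0]]
contact_force: [-11.3, 1.7, 27.3]
opening: -0.0002
finger_force: 14.1
```

Call:
nudge_tcp:
  increments:
    - [0,0,-0.03,0,0]
    - [0,0,-0.04,0,0]
    - [0,0,-0.04,0,0]

```text
clock: 8.22
tool_pos: [0.4524, 0.1374, 0.142]
ee_rot: [[0.92, 0.392, -0.002], [0.392, -0.92, -0.0], [-0.002, -0.0, -1.0]]
contact_force: [0.8, -0.1, 0.0]
opening: 0.0001
finger_force: 0.0
```

```bash
python3 - <<'E'
from h import *
s=r.get_state();print(s['ee_rot'].T@([.466,.0185,.128]-s['tool_pos']),s['clock'])
E
```

```text
[-0.03405518  0.11477864  0.01400062] 8.225
```

The trigger is stiff at 27 N, so the lid is home. Next I move over the release button and press it.

Call:
nudge_tcp:
  increments:
    - [-0.016,0.055,0,0,0]
    - [-0.033,0.115,0,0,0]
    - [-0.033,0.115,0.006,0,0]
    - [-0.033,0.115,0.012,0,0]
    - [-0.033,0.115,0.012,0,0]

```text
clock: 8.85
tool_pos: [0.4663, 0.02, 0.1294]
ee_rot: [[0.919, 0.393, -0.004], [0.393, -0.919, 0.001], [-0.003, -0.002, -1.0]]
contact_force: [-0.6, -0.5, -0.5]
opening: 0.0002
finger_force: 0.0
```

Call:
nudge_tcp:
  increments:
    - [0,0,0.008,0,0]
    - [0,0,0.014,0,0]
    - [0,0,0.017,0,0]
    - [0,0,0.017,0,0]

```text
clock: 9.35
tool_pos: [0.4679, 0.0196, 0.1146]
ee_rot: [[0.92, 0.392, 0.0], [0.392, -0.92, 0.001], [0.001, -0.001, -1.0]]
contact_force: [-0.9, 4.0, 4.7]
opening: -0.0001
finger_force: 2.4
```

Call:
nudge_tcp:
  increments:
    - [0,0,0.002,0,0]
    - [0,0,0.004,0,0]
    - [0,0,0.004,0,0]
    - [0,0,0.004,0,0]

```text
clock: 9.85
tool_pos: [0.4683, 0.0194, 0.1129]
ee_rot: [[0.92, 0.392, 0.0], [0.392, -0.92, 0.001], [0.001, -0.001, -1.0]]
contact_force: [-5.7, 4.5, 14.5]
opening: -0.0001
finger_force: 7.5
```

```bash
python3 - <<'E'
from h import *
cv2.imwrite('pics/top5.png',cams.grab_frame('top')[:,:,::-1])
g=cv2.imread('pics/top5.png').max(2);print(g[258:278,290:340].mean(0).astype(int))
E
```

```text
[102 103 102 103 103 104 104 105 105 106 106 106 107 106 108 108 108 108
 109 108 110 109 110 110 110 110 110 110 111 111 111 112 111 111 111 112
 112 112 112 111 111 111 112 110 112 111 109 102  89  73]
```

Call:
nudge_tcp:
  increments:
    - [0,0,0.002,0,0]
    - [0,0,0.002,0,0]
    - [0,0,0.002,0,0]

```text
clock: 10.28
tool_pos: [0.4686, 0.0194, 0.1127]
ee_rot: [[0.92, 0.392, -0.0], [0.392, -0.92, 0.001], [0.0, -0.001, -1.0]]
contact_force: [-9.4, 4.4, 24.5]
opening: -0.0001
finger_force: 12.1
```

Call:
nudge_tcp:
  increments:
    - [0,0,-0.04,0,0]
    - [0,0,-0.08,0,0]
    - [-0.06,-0.02,-0.1,0,0]
    - [-0.12,-0.04,-0.1,0,0]
    - [-0.12,-0.04,-0.1,0,0]

```text
clock: 10.9
tool_pos: [0.3384, 0.0087, 0.2071]
ee_rot: [[0.92, 0.391, 0.001], [0.391, -0.92, -0.002], [0.0, 0.002, -1.0]]
contact_force: [0.6, -0.4, 0.3]
opening: -0.0003
finger_force: 0.0
```

```bash
python3 - <<'E'
from h import *
a=cams.grab_frame('scene')[:,:,::-1];t=cams.grab_frame('top')[:,:,::-1];print(r.get_state()['tool_pos'])
cv2.imwrite('pics/c3.png',np.hstack([cv2.resize(a[100:300,80:280],None,fx=2,fy=2),cv2.resize(t[190:390-6,180:380],(400,388))[:400] if 0 else cv2.resize(t[180:380,190:390],None,fx=2,fy=2)]))
E
```

```text
[0.3413756  0.00828378 0.20834038]
```

View pics/c3.png

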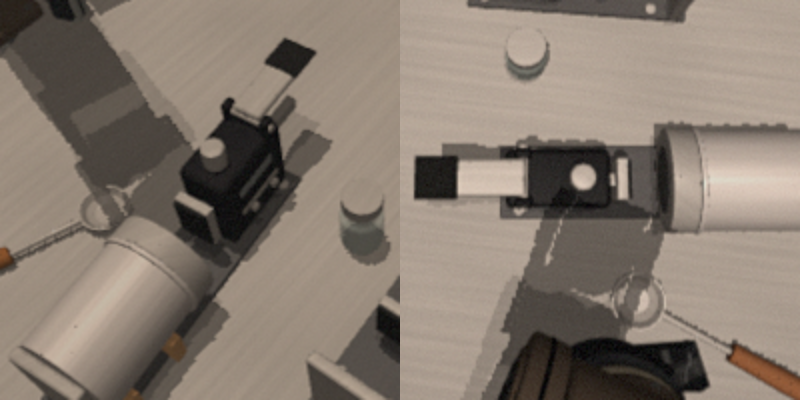

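The jaw plate is back at top column ~301, where it started. The lid is seated, the button and paddle are up, and the arm is clear. I let the arm settle and hand in.

Call:
nudge_tcp:
  increments:
    - [0,0,0,0,0]
    - [0,0,0,0,0]

```text
clock: 11.25
tool_pos: [0.3425, 0.0084, 0.2082]
ee_rot: [[0.92, 0.392, -0.001], [0.392, -0.92, 0.0], [-0.001, -0.001, -1.0]]
contact_force: [-0.2, 0.3, -0.0]
opening: 0.0001
finger_force: 0.0
```

```bash
python3 -c "
from workcell import r, cams
print(r.job_done())"
```

```text
the job is handed in; nothing more can be done
None
```

Three full strokes pushed the lid home (the trigger then went stiff), the release sprang the jaw back to its starting position, the empty clamp was never approached, and I handed the job in at about 11 s; the hand-in printed no verdict.

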